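Gauge-test leg ferrules and sort them by fit

ROBOT

A 6-joint arm with a two-finger parallel gripper is mounted at the origin on the work surface. World frame = base frame: x ahead of the robot, y to its left, z up, the work surface at z = 0. Lengths are in m, angles in rad, forces in N, time in s.
With the tool pointing down it reaches from about 0.25 to 0.775 m from the base axis. Payload 4 kg.
Tool frame: the origin (TCP) lies at the very end of the fingers, on their centre line; the grasp point (between the pads) lies 19 mm behind it; z points along the fingers, y is the line along which they close (so a half turn about z gives the same grasp; the last joint's range is limited). The gripper opens to 94 mm and grips with 3 to 60 N. Pads are 16 mm wide; open, the fingers measure 119 mm over their backs; the gripper's body (75 mm by 177 mm) begins 78 mm behind the grasp point.
Start: joints at [-1.231, 0.087, 1.371, -0, 1.684, -0.103], TCP at [0.236, -0.497, 0.206] pointing down, gripper open.
Joint ranges: [-3.1, 3.1], [-0.76, 2.03], [0.27, 2.55], [-1.08, 4.22], [0.17, 2.65], [-2.57, 2.57]. Speed limits (rad/s): [2.79, 2.79, 3.14, 3.14, 3.14, 3.14].

INTERFACE

Orientations are given as [roll, pitch, yaw] about the fixed x, y, z axes, in that order (R = Rz(yaw) Ry(pitch) Rx(roll)).
In Python, from bench import robot, vision gives the robot as it stands.
- The arm moves only by the shell command python3 -m crank 'ROWS'. ROWS is JSON, a list of rows, each a list of 3 entries, a list of its own where there are three numbers: the closure, from 0 (fully open) to 1 (shut), then the shift along the tool's x, y, z in m, then the turn, a rotation vector about the tool's x, y, z in degrees. A call has 1 to 8 rows; each row shifts and turns the commanded pose from where the row before left it, along the tool's axes as they then stand; what a row does not reach is not made up. A row lasts 1/10 s, in which the tool goes at most 50 mm and 8.59 degrees, less where a joint would pass 70% of its speed; a pose out of reach is approached as far as the arm can. A call with a gripper value outside its range is refused whole. The fingers move at their own pace and stop on an object; the grip force is fixed at half the most. Time passes only in rows, so rows that do not move let the fingers close. It gives the time, the measured TCP pose, the force, the opening and the grip force at its end, in the units of the state.
- robot.get_obs(): the state, without advancing time (a new reading comes with each control period).
- vision.snapshot(name): name is "scene" or "top" or "wrist"; returns a dict with "color" (420x560x3 uint8, red, green, blue), "z_map" (420x560 float32, m along the optical axis (not along the pixel's ray), 0 where there is no reading), "fx", "fy", "cx", "cy" (pixels), "dist" ([k1, k2, p1, p2, k3] as OpenCV has them; the pictures are not rectified), "R" (3x3) and "t" (3): a world point X has camera coordinates R X + t. Camera axes: x right, y down, z forward; pixel columns grow to the right and rows downward; lengths in m; the calibration is good to about 2 mm. A picture is of the moment at which its call begins.
- robot.close_job(): hands the job in; it is judged then, once.
The state is a dict: "time": time; "joint_positions": joint angles; "qvel": joint speeds; "joint_torque": joint torques, N m; "tool_pos": TCP position; "ee_rot": TCP orientation; "wrist_force": force on the tool from outside, world axes, zero at the start; "wrist_torque": the same for the moment, N m; "width": finger opening in m; "finger_force": force on a finger pad.
Only numpy, scipy, OpenCV 4.12 (cv2) and the standard library are available. Lean on these libraries where they do the work, as an engineer would, in place of code of your own. Each camera call takes 0.05 s, during which the arm holds its last target. There are 200 camera calls.

TASK

The three aluminium leg ferrules on the stock board look alike but their bores differ. Take them one at a time: slide the ferrule, mouth down, over the stepped gauge pin as far as it truly goes (feel for it, make sure it is not just caught off-centre, and do not force it), then stand it upright in its tray before trying the next: red if it stops at the upper step of the pin, green if it passes the upper step and stops at the lower one, yellow if it passes both and reaches the base. Leave the other things on the desk where they are.

Things in the scene. Friction and masses are not known exactly. Their poses are not given: they have to be found in the camera images.
- gauge: fixed stepped plug gauge: round dark-steel base 84 mm across, 14 mm thick, with a bright-steel pin standing in its centre, 46 mm high over all. Origin at the centre of the base's underside, z up along the pin. The mouth of an oversize ferrule reaches the base top, 14 mm above the origin.
- gauge_nogo (a point): on the pin's axis, top of the lower (NO-GO) step, 26 mm above the gauge's origin: 26.5 mm in diameter from 14 to 26 mm, its edge sharp. The mouth of a right ferrule stops here, up to 1 mm lower; an oversize one has 1.1 mm play per side on it, so it catches here when further off-centre.
- gauge_go (a point): on the pin's axis, top of the upper (GO) step, 38 mm above the gauge's origin: 22 mm in diameter from 26 to 38 mm, its edge sharp. The mouth of an undersize ferrule stops here, up to 1 mm lower; a right one has 1.1 mm play per side on it, so it catches here when further off-centre.
- gauge_tip (a point): tip of the pin, 46 mm above the gauge's origin: the pilot nose, 16 mm in diameter from 38 to 46 mm, its last 3 mm tapering to 10 mm; every bore is at least 3.6 mm wider than the nose.
- stock_board: fixed oak stock board, 260 x 70 x 12 mm, with three marked places along its length (x), 85 mm apart; at the start a ferrule stands mouth down on each, in any order. Origin at the centre of its underside.
- ferrule_a_mid (a point): aluminium leg ferrule: round cap, 36 mm outside diameter, 48 mm tall, about 75 g, flat closed top, mouth at the bottom, standing mouth down on the stock board. All look alike from outside; the hidden bore (41 mm deep) is undersize, right or oversize, which trying it on the gauge shows. This point is its centre, 24 mm above the mouth; z towards the closed top.
- ferrule_b_mid (a point): aluminium leg ferrule: round cap, 36 mm outside diameter, 48 mm tall, about 75 g, flat closed top, mouth at the bottom, standing mouth down on the stock board. All look alike from outside; the hidden bore (41 mm deep) is undersize, right or oversize, which trying it on the gauge shows. This point is its centre, 24 mm above the mouth; z towards the closed top.
- ferrule_c_mid (a point): aluminium leg ferrule: round cap, 36 mm outside diameter, 48 mm tall, about 75 g, flat closed top, mouth at the bottom, standing mouth down on the stock board. All look alike from outside; the hidden bore (41 mm deep) is undersize, right or oversize, which trying it on the gauge shows. This point is its centre, 24 mm above the mouth; z towards the closed top.
- tray_green: shallow green plastic tray, 100 x 100 mm outside, rim 13 mm high, walls and floor 4 mm thick, fixed; for the right (stop at the lower step) ferrules. Origin at the centre of its underside; x and y run along its sides.
- tray_yellow: shallow yellow plastic tray, 100 x 100 mm outside, rim 13 mm high, walls and floor 4 mm thick, fixed; for the oversize (reach the base) ferrules. Origin at the centre of its underside; x and y run along its sides.
- tray_red: shallow red plastic tray, 100 x 100 mm outside, rim 13 mm high, walls and floor 4 mm thick, fixed; for the undersize (stop at the upper step) ferrules. Origin at the centre of its underside; x and y run along its sides.
- mouse: bystander, to be left alone: white computer mouse, 112 x 56 x 20 mm; origin at the centre of its underside
- earbud_case: bystander, to be left alone: white rounded earbud case, 46 x 60 x 21 mm; origin at the centre of its underside
- caliper: bystander, to be left alone: steel caliper with black slide, 230 mm long, lying flat; origin at the centre of its underside
- mug: bystander, to be left alone: black mug, 82 mm across, 92 mm tall, on a thin coaster; origin at the centre of its underside
- notebook: bystander, to be left alone: blue notebook, 150 x 107 x 12 mm; origin at the centre of its underside
Mind the look-alikes: they are no part of the job. Leave any brown or pink look-alike of the part that bears ferrule_c_mid alone.

How it is judged:
On the way, in this order (a step that is already met when the one before it is completed fails the run):
1. a first ferrule has been slid upright onto the gauge pin right down to its true stop (((z of ferrule_a_mid in the frame of gauge below 0.0525 m and horizontal distance between ferrule_a_mid and gauge below 0.006 m and angle between ferrule_a_mid's own z axis and vertical below 0.15 rad) or (z of ferrule_b_mid in the frame of gauge below 0.0405 m and horizontal distance between ferrule_b_mid and gauge below 0.006 m and angle between ferrule_b_mid's own z axis and vertical below 0.15 rad) or (z of ferrule_c_mid in the frame of gauge below 0.0645 m and horizontal distance between ferrule_c_mid and gauge below 0.006 m and angle between ferrule_c_mid's own z axis and vertical below 0.15 rad))), for 0.05 s.
2. with one ferrule standing in its right tray, a second is on the pin at its true stop ((((z of ferrule_a_mid in the frame of gauge below 0.0525 m and horizontal distance between ferrule_a_mid and gauge below 0.006 m and angle between ferrule_a_mid's own z axis and vertical below 0.15 rad) and (x of ferrule_b_mid in the frame of tray_yellow between -0.045 and 0.045 m and y of ferrule_b_mid in the frame of tray_yellow between -0.045 and 0.045 m and z of ferrule_b_mid in the frame of tray_yellow below 0.031 m and angle between ferrule_b_mid's own z axis and vertical below 0.1 rad)) or ((z of ferrule_a_mid in the frame of gauge below 0.0525 m and horizontal distance between ferrule_a_mid and gauge below 0.006 m and angle between ferrule_a_mid's own z axis and vertical below 0.15 rad) and (x of ferrule_c_mid in the frame of tray_red between -0.045 and 0.045 m and y of ferrule_c_mid in the frame of tray_red between -0.045 and 0.045 m and z of ferrule_c_mid in the frame of tray_red below 0.031 m and angle between ferrule_c_mid's own z axis and vertical below 0.1 rad)) or ((z of ferrule_b_mid in the frame of gauge below 0.0405 m and horizontal distance between ferrule_b_mid and gauge below 0.006 m and angle between ferrule_b_mid's own z axis and vertical below 0.15 rad) and (x of ferrule_a_mid in the frame of tray_green between -0.045 and 0.045 m and y of ferrule_a_mid in the frame of tray_green between -0.045 and 0.045 m and z of ferrule_a_mid in the frame of tray_green below 0.031 m and angle between ferrule_a_mid's own z axis and vertical below 0.1 rad)) or ((z of ferrule_b_mid in the frame of gauge below 0.0405 m and horizontal distance between ferrule_b_mid and gauge below 0.006 m and angle between ferrule_b_mid's own z axis and vertical below 0.15 rad) and (x of ferrule_c_mid in the frame of tray_red between -0.045 and 0.045 m and y of ferrule_c_mid in the frame of tray_red between -0.045 and 0.045 m and z of ferrule_c_mid in the frame of tray_red below 0.031 m and angle between ferrule_c_mid's own z axis and vertical below 0.1 rad)) or ((z of ferrule_c_mid in the frame of gauge below 0.0645 m and horizontal distance between ferrule_c_mid and gauge below 0.006 m and angle between ferrule_c_mid's own z axis and vertical below 0.15 rad) and (x of ferrule_a_mid in the frame of tray_green between -0.045 and 0.045 m and y of ferrule_a_mid in the frame of tray_green between -0.045 and 0.045 m and z of ferrule_a_mid in the frame of tray_green below 0.031 m and angle between ferrule_a_mid's own z axis and vertical below 0.1 rad)) or ((z of ferrule_c_mid in the frame of gauge below 0.0645 m and horizontal distance between ferrule_c_mid and gauge below 0.006 m and angle between ferrule_c_mid's own z axis and vertical below 0.15 rad) and (x of ferrule_b_mid in the frame of tray_yellow between -0.045 and 0.045 m and y of ferrule_b_mid in the frame of tray_yellow between -0.045 and 0.045 m and z of ferrule_b_mid in the frame of tray_yellow below 0.031 m and angle between ferrule_b_mid's own z axis and vertical below 0.1 rad)))), for 0.05 s.
3. with two ferrules standing in their right trays, the third is on the pin at its true stop ((((z of ferrule_a_mid in the frame of gauge below 0.0525 m and horizontal distance between ferrule_a_mid and gauge below 0.006 m and angle between ferrule_a_mid's own z axis and vertical below 0.15 rad) and (x of ferrule_b_mid in the frame of tray_yellow between -0.045 and 0.045 m and y of ferrule_b_mid in the frame of tray_yellow between -0.045 and 0.045 m and z of ferrule_b_mid in the frame of tray_yellow below 0.031 m and angle between ferrule_b_mid's own z axis and vertical below 0.1 rad) and (x of ferrule_c_mid in the frame of tray_red between -0.045 and 0.045 m and y of ferrule_c_mid in the frame of tray_red between -0.045 and 0.045 m and z of ferrule_c_mid in the frame of tray_red below 0.031 m and angle between ferrule_c_mid's own z axis and vertical below 0.1 rad)) or ((z of ferrule_b_mid in the frame of gauge below 0.0405 m and horizontal distance between ferrule_b_mid and gauge below 0.006 m and angle between ferrule_b_mid's own z axis and vertical below 0.15 rad) and (x of ferrule_a_mid in the frame of tray_green between -0.045 and 0.045 m and y of ferrule_a_mid in the frame of tray_green between -0.045 and 0.045 m and z of ferrule_a_mid in the frame of tray_green below 0.031 m and angle between ferrule_a_mid's own z axis and vertical below 0.1 rad) and (x of ferrule_c_mid in the frame of tray_red between -0.045 and 0.045 m and y of ferrule_c_mid in the frame of tray_red between -0.045 and 0.045 m and z of ferrule_c_mid in the frame of tray_red below 0.031 m and angle between ferrule_c_mid's own z axis and vertical below 0.1 rad)) or ((z of ferrule_c_mid in the frame of gauge below 0.0645 m and horizontal distance between ferrule_c_mid and gauge below 0.006 m and angle between ferrule_c_mid's own z axis and vertical below 0.15 rad) and (x of ferrule_a_mid in the frame of tray_green between -0.045 and 0.045 m and y of ferrule_a_mid in the frame of tray_green between -0.045 and 0.045 m and z of ferrule_a_mid in the frame of tray_green below 0.031 m and angle between ferrule_a_mid's own z axis and vertical below 0.1 rad) and (x of ferrule_b_mid in the frame of tray_yellow between -0.045 and 0.045 m and y of ferrule_b_mid in the frame of tray_yellow between -0.045 and 0.045 m and z of ferrule_b_mid in the frame of tray_yellow below 0.031 m and angle between ferrule_b_mid's own z axis and vertical below 0.1 rad)))), for 0.05 s.
At the end, for the whole second after the job is handed in: Every ferrule stands upright (within 0.1 rad), released and at rest on the floor of the tray its fit calls for, its centre within 45 mm of the tray's centre along both sides: stopped at the upper step - red, stopped at the lower step - green, reached the base - yellow (x of ferrule_a_mid in the frame of tray_green between -0.045 and 0.045 m and y of ferrule_a_mid in the frame of tray_green between -0.045 and 0.045 m and z of ferrule_a_mid in the frame of tray_green below 0.031 m and angle between each of ferrule_a_mid, ferrule_b_mid, ferrule_c_mid's own z axis and vertical below 0.1 rad and x of ferrule_b_mid in the frame of tray_yellow between -0.045 and 0.045 m and y of ferrule_b_mid in the frame of tray_yellow between -0.045 and 0.045 m and z of ferrule_b_mid in the frame of tray_yellow below 0.031 m and x of ferrule_c_mid in the frame of tray_red between -0.045 and 0.045 m and y of ferrule_c_mid in the frame of tray_red between -0.045 and 0.045 m and z of ferrule_c_mid in the frame of tray_red below 0.031 m); the robot touches nothing.
It fails at once if one of the other things (mouse, earbud case, caliper, mug, notebook) is pushed more than 30 mm from its place (distance of any of mouse, earbud_case, caliper, mug, notebook from where it was at the start of the episode above 0.03 m).
It fails at once if a ferrule is forced onto the gauge with more than 100 N, jolts included (contact force between gauge and anything else above 100 N).
It also fails if it takes over 72 s, if anything falls off the work surface, if the arm or the gripper's body presses on something with over 40 N, if the wrist force passes 120 N, or if a joint passes its speed limit or range.

## Working session

There is one attempt and no reset: what is moved stays moved. The work goes in short steps, Python scripts to look and compute and a shell command to move; the robot and the scene stay as the last step left them, time stands still between calls to the robot, and variables do not carry over. Pictures are saved under pics/ and viewed, at most 10 in all, crops included, and the job is handed in when it is done.

```bash
ls; mkdir -p pics
cat > h.py <<'E'
import numpy as np, cv2
from bench import robot, vision
def snap(n,f=None):
    s=vision.snapshot(n)
    if f: cv2.imwrite('pics/'+f,s['color'][:,:,::-1])
    np.save('/tmp/%s.npy'%n,s,allow_pickle=True); return s
def load(n): return np.load('/tmp/%s.npy'%n,allow_pickle=True).item()
def K(s): return np.array([[s['fx'],0,s['cx']],[0,s['fy'],s['cy']],[0,0,1.]])
def ray(s,uv):
    p=cv2.undistortPoints(np.array(uv,float).reshape(-1,1,2),K(s),np.array(s['dist'])).reshape(-1,2)
    R=np.array(s['R']);d=np.c_[p,np.ones(len(p))]@R
    return -R.T@np.array(s['t']),d
def atz(s,uv,z):
    c,d=ray(s,uv); return c+d*((z-c[2])/d[:,2])[:,None]
def cloud(s):
    v,u=np.mgrid[:420,:560]; c,d=ray(s,np.c_[u.ravel(),v.ravel()])
    return (c+d*s['z_map'].reshape(-1,1)).reshape(420,560,3)
E
python3 - <<'E'
from h import *
a=snap('top','top.png');b=snap('scene','scene.png')
print(robot.get_obs())
for s in(a,b): print(s['fx'],s['t'],(-np.array(s['R']).T@s['t']))
E
```

```text
pics
{'time': 0.1, 'joint_positions': array([-1.23109405e+00,  8.78744454e-02,  1.37208803e+00,  1.78806761e-05,
        1.68358285e+00, -1.03110977e-01]), 'qvel': array([ 0.00086128,  0.00012549, -0.00247227, -0.00256857,  0.00090749,
        0.00179841]), 'joint_torque': array([ 2.88599513e-03, -3.41251230e+01, -3.03299940e+01,  7.19154300e-02,
        3.03779694e-02, -1.12985872e-04]), 'tool_pos': array([ 0.23549924, -0.49649453,  0.2044325 ]), 'ee_rot': array([-3.13965219e+00, -2.18661403e-04,  4.42815039e-01]), 'wrist_force': array([-0.90226339, -0.38801548,  0.48471709]), 'wrist_torque': array([-0.01382429,  0.04545491,  0.02207988]), 'finger_force': 0.0, 'width': 0.09382593791620385}
401.8388977152285 [-0.04690863  0.57458119  1.17341186] [ 0.44303385 -0.04767623  1.22910022]
481.6077383305943 [-0.41713486 -0.28492667  1.63479338] [ 1.06125409 -0.6688405   1.1636693 ]
```

View pics/top.png

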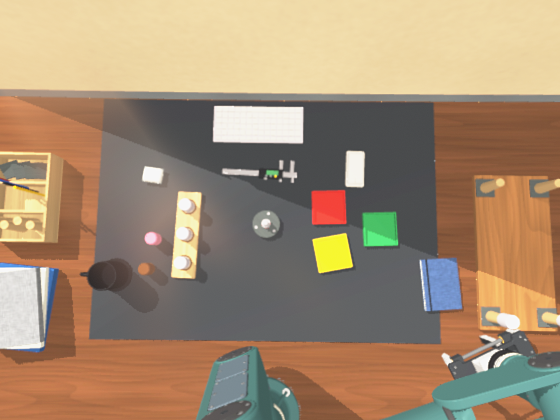

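View pics/scene.png

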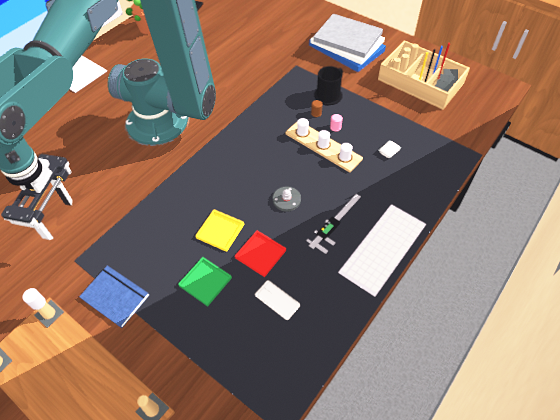

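The top view shows three silver ferrules on the oak board at about (187,206), (184,234) and (182,262), with the gauge at (266,224). The red tray is at (329,208), green at (380,229) and yellow at (333,253). The look-alikes are pink at (153,239) and brown at (144,269). Both stand off the board and are coloured, so the ones meant are the three silver caps on the board. The next step measures these and confirms them in a crop.

Run:
```python
from h import *
s=load('top');P=cloud(s);c=s['color']
Z=P[...,2]
def cen(m,z,name):
    q=P[m]; u=np.argwhere(m)[:,::-1]; e,r=cv2.minEnclosingCircle(u.astype(np.float32))
    print(name,m.sum(),'cloud mean',q.mean(0).round(4),'zmed',np.median(q[:,2]).round(4),'px',np.round(u.mean(0),2),'enc',np.round(e,1),round(r,1),'atz',atz(s,[u.mean(0)],z)[0].round(4),'encz',atz(s,[e],z)[0].round(4))
def box(u,v,r): m=np.zeros(Z.shape,bool);m[v-r:v+r,u-r:u+r]=1;return m
for n,u,v in(('f1',187,206),('f2',184,234),('f3',182,262)): cen(box(u,v,13)&(Z>.05),.060,n)
cen(box(266,224,20)&(Z>.03),.044,'pin')
cen(box(266,224,20)&(Z>.008)&(Z<.022),.014,'base')
h=cv2.cvtColor(c,cv2.COLOR_RGB2HSV)
for n,u,v,lo,hi in(('red',329,208,0,8),('green',380,229,50,80),('yellow',333,253,22,38)):
    m=box(u,v,26)&(h[...,1]>120)&(h[...,0]>=lo)&(h[...,0]<=hi)
    r=cv2.minAreaRect(np.argwhere(m)[:,::-1].astype(np.float32)); w=atz(s,[r[0]],.013)[0]
    b=atz(s,cv2.boxPoints(r),.013); print(n,m.sum(),w.round(4),np.linalg.norm(b-np.roll(b,1,0),axis=1).round(3),np.degrees(np.arctan2(*(b[1]-b[0])[1::-1])).round(1))
bm=box(187,235,55)&(Z>.006)&(Z<.02); 
n,l,st,ce=cv2.connectedComponentsWithStats(bm.astype(np.uint8)); k=1+st[1:,4].argmax()
r=cv2.minAreaRect(np.argwhere(l==k)[:,::-1].astype(np.float32)); b=atz(s,cv2.boxPoints(r),.012)
print('board',atz(s,[r[0]],.012)[0].round(4),np.linalg.norm(b-np.roll(b,1,0),axis=1).round(3),b.round(3).tolist())
a=cv2.resize(c[190:290,125:295],None,fx=4.5,fy=4.5,interpolation=cv2.INTER_CUBIC); cv2.imwrite('pics/crop.png',a[:,:,::-1])
```

```text
f1 133 cloud mean [0.5996 0.2323 0.0788] zmed 0.0616 px [185.19 204.72] enc [187.  205.5] 8.7 atz [0.6022 0.2365 0.06  ] encz [0.5999 0.2311 0.06  ]
f2 140 cloud mean [0.5174 0.2403 0.061 ] zmed 0.0611 px [182.64 233.5 ] enc [182.7 233.5] 6.8 atz [0.5175 0.2406 0.06  ] encz [0.5175 0.2405 0.06  ]
f3 132 cloud mean [0.4334 0.2381 0.088 ] zmed 0.0619 px [180.08 262.48] enc [183.5 258.8] 11.8 atz [0.4336 0.2446 0.06  ] encz [0.4442 0.2352 0.06  ]
pin 53 cloud mean [ 0.5378 -0.0064  0.2   ] zmed 0.0445 px [264.81 223.85] enc [261.5 230.5] 15.7 atz [0.5501 0.0025 0.044 ] encz [0.5303 0.0119 0.044 ]
base 530 cloud mean [ 5.521e-01 -2.000e-04  1.600e-02] zmed 0.0162 px [266.06 224.08] enc [267. 221.] 24.8 atz [ 5.522e-01 -1.000e-04  1.400e-02] encz [ 0.5616 -0.0028  0.014 ]
red 1168 [ 0.6079 -0.1892  0.013 ] [0.106 0.104 0.106 0.103] -86.9
green 1142 [ 0.5432 -0.3436  0.013 ] [0.1   0.106 0.1   0.105] -89.3
yellow 1210 [ 0.4682 -0.2005  0.013 ] [0.105 0.105 0.105 0.104] -78.5
board [0.5166 0.2394 0.012 ] [0.081 0.265 0.083 0.265] [[0.389, 0.285, 0.012], [0.653, 0.275, 0.012], [0.648, 0.192, 0.012], [0.383, 0.205, 0.012]]
```

View pics/crop.png

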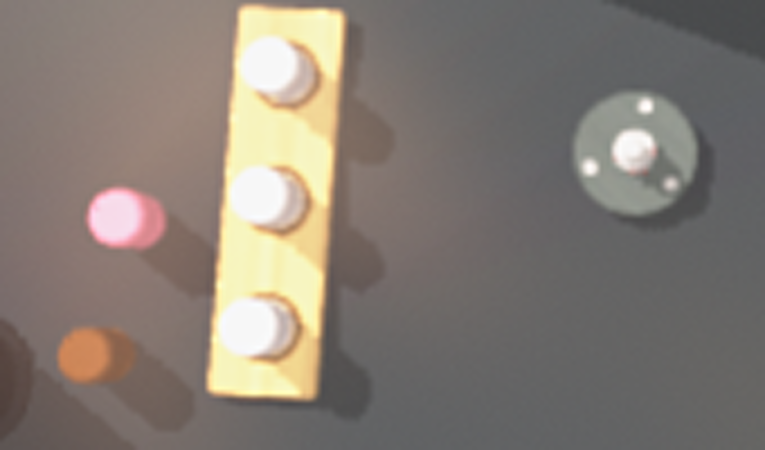

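```bash
python3 -m crank '[[0.36,[0,0,0],[0,0,8.457]],[0.36,[0,0,0],[0,0,8.457]],[0.36,[0,0,0],[0,0,8.457]],[0.36,[0.0262,-0.0414,0],[0,0,0]],[0.36,[0.0262,-0.0414,0],[0,0,0]],[0.36,[0.0262,-0.0414,0],[0,0,0]],[0.36,[0.0262,-0.0414,0],[0,0,0]],[0.36,[0.0262,-0.0414,0],[0,0,0]]]'
python3 -m crank '[[0.36,[0.0262,-0.0414,0],[0,0,0]],[0.36,[0.0262,-0.0414,0],[0,0,0]],[0.36,[0.0262,-0.0414,0],[0,0,0]],[0.36,[0.0262,-0.0414,0],[0,0,0]],[0.36,[0.0262,-0.0414,0],[0,0,0]],[0.36,[0.0262,-0.0414,0],[0,0,0]],[0.36,[0.0262,-0.0414,0],[0,0,0]],[0.36,[0,0,0],[0,0,0]]]'
python3 - <<'E'
from h import *
s=snap('wrist','w1.png'); o=robot.get_obs(); print(o['time'],o['tool_pos'],o['ee_rot'],o['width'],-np.array(s['R']).T@s['t'])
E
```

```text
time: 0.9
tool_pos: [0.3671, -0.2881, 0.205]
ee_rot: [-3.141, 0.0, -0.001]
wrist_force: [1.2, 0.2, 0.6]
width: 0.0605
finger_force: 0.0
time: 1.7
tool_pos: [0.5515, 0.0049, 0.2039]
ee_rot: [-3.139, 0.001, 0.007]
wrist_force: [0.1, -0.8, -0.1]
width: 0.0602
finger_force: 0.0
1.75 [0.55038091 0.00232961 0.20408379] [-3.14133074e+00  2.45864492e-03  4.87090868e-03] 0.05990844003753281 [0.61882314 0.00341618 0.38255106]
```

View pics/w1.png

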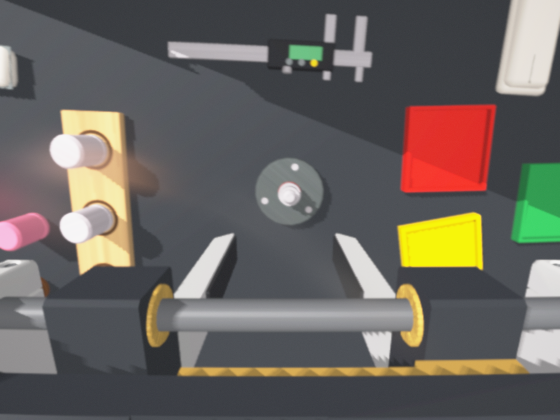

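The wrist view shows the gauge base around (289,191) with the pin tip at about (289,194). The ferrules on the board are at the left, around (80,150) and (90,222). I'll fit the base disc and the pin.

Run:
```python
from h import *
s=load('wrist');P=cloud(s);Z=P[...,2]
yy,xx=np.mgrid[:420,:560]; near=np.hypot(xx-289,yy-191)<45
m=(near&(Z>.008)).astype(np.uint8)
cs,_=cv2.findContours(m,cv2.RETR_EXTERNAL,cv2.CHAIN_APPROX_NONE); c=max(cs,key=cv2.contourArea)
e=cv2.fitEllipse(c); print(e, atz(s,[e[0]],.014)[0].round(4))
w=atz(s,c.reshape(-1,2),.014)[:,:2]
A=np.c_[2*w,np.ones(len(w))]; q=np.linalg.lstsq(A,(w**2).sum(1),rcond=None)[0]; print('circle',q[:2].round(4),np.sqrt(q[2]+q[0]**2+q[1]**2))
t=near&(Z>.042)&(Z<.05); u=np.argwhere(t)[:,::-1].mean(0); print(t.sum(),u,atz(s,[u],.046)[0].round(4),P[t].mean(0))
a=cv2.resize(s['color'][145:240,235:345],None,fx=6,fy=6,interpolation=cv2.INTER_CUBIC); cv2.imwrite('pics/c2.png',a[:,:,::-1])
```

```text
((288.2937927246094, 190.4129638671875), (66.27672576904297, 66.91297912597656), 81.14826965332031) [ 0.5534 -0.001   0.014 ]
circle [ 0.5523 -0.001 ] 0.04132053461021721
160 [288.525 196.1  ] [ 0.5525 -0.001   0.046 ] [ 0.55276612 -0.00097652  0.04722461]
```

View pics/c2.png

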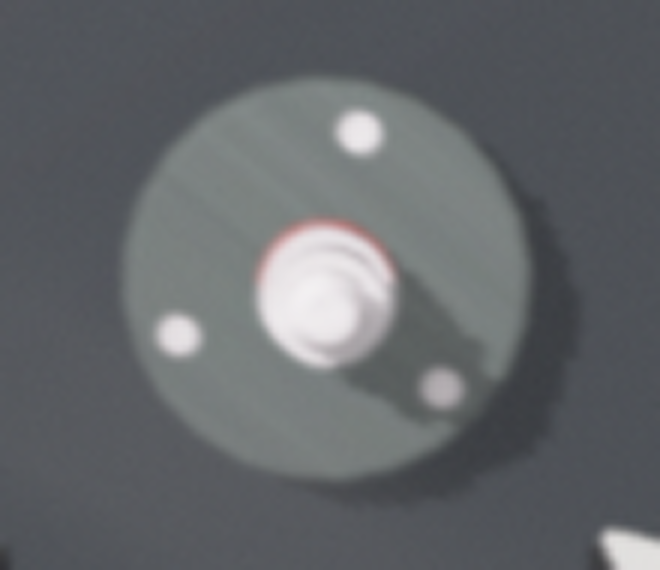

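```bash
python3 -m crank '[[0.36,[0.0103,-0.0473,0],[0,0,0]],[0.36,[0.0103,-0.0473,0],[0,0,0]],[0.36,[0.0103,-0.0473,0],[0,0,0]],[0.36,[0.0103,-0.0473,0],[0,0,0]],[0.36,[0.0103,-0.0473,0],[0,0,0]],[0.36,[0,0,0],[0,0,0]],[0.36,[0,0,0],[0,0,0]]]'
cat > fer.py <<'E'
from h import *
s=snap('wrist','w2.png');P=cloud(s);Z=P[...,2];o=robot.get_obs();tp=o['tool_pos'];print(o['time'],tp,o['ee_rot'])
c,d=ray(s,[[289,192]])
m=((Z>.054)&(Z<.068)&(np.hypot(P[...,0]-tp[0],P[...,1]-tp[1])<.15)).astype(np.uint8)
n,l,st,ce=cv2.connectedComponentsWithStats(m)
for k in range(1,n):
    if st[k,4]>100:
        cs,_=cv2.findContours((l==k).astype(np.uint8),cv2.RETR_EXTERNAL,cv2.CHAIN_APPROX_NONE)
        w=atz(s,max(cs,key=len).reshape(-1,2),.060)[:,:2];q=np.linalg.lstsq(np.c_[2*w,np.ones(len(w))],(w**2).sum(1),rcond=None)[0]
        print(st[k],ce[k].round(1),'cen@.060',atz(s,[ce[k]],.060)[0].round(4),'circ',q[:2].round(4),np.sqrt(q[2]+q[0]**2+q[1]**2).round(4),'cloud',np.median(P[l==k],0).round(4))
E
python3 fer.py
```

```text
time: 2.45
tool_pos: [0.6013, 0.2356, 0.2046]
ee_rot: [3.14, 0.002, 0.0]
wrist_force: [-0.3, -0.3, 0.3]
width: 0.0602
finger_force: 0.0
2.5 [0.60142572 0.23472182 0.20502799] [ 3.14011202e+00  9.45279827e-04 -1.18633740e-03]
[266 182  33  33 859] [282.2 198.1] cen@.060 [0.6028 0.2362 0.06  ] circ [0.6025 0.2361] 0.0177 cloud [0.6033 0.2364 0.0622]
[264 255  31  30 749] [279.1 269.6] cen@.060 [0.5187 0.2397 0.06  ] circ [0.5185 0.2397] 0.018 cloud [0.5195 0.2399 0.0621]
```

```bash
python3 -m crank '[[0.36,[0.0007,0.0002,0.045],[0,0,0]],[0.36,[0,0,0.045],[0,0,0]],[0.36,[0,0,0.045],[0,0,0]],[0.36,[0,0,0.030],[0,0,0]],[0.36,[0,0,0.014],[0,0,0]],[0.36,[0,0,0],[0,0,0]],[0.36,[0,0,0],[0,0,0]]]'
python3 -m crank '[[0.7,[0,0,0],[0,0,0]],[0.7,[0,0,0],[0,0,0]],[0.7,[0,0,0],[0,0,0]],[0.7,[0,0,0],[0,0,0]]]'
```

```text
time: 3.2
tool_pos: [0.6037, 0.2353, 0.0286]
ee_rot: [-3.141, -0.003, -0.001]
wrist_force: [0.0, 0.1, 0.2]
width: 0.0599
finger_force: 0.0
time: 3.6
tool_pos: [0.6031, 0.2367, 0.0279]
ee_rot: [-3.141, -0.002, 0.0]
wrist_force: [-0.4, -1.2, 3.6]
width: 0.036
finger_force: 30.0
```

```bash
python3 -m crank '[[0.7,[0,0,-0.04],[0,0,0]],[0.7,[0,0,-0.04],[0,0,0]],[0.7,[-0.01,0.0474,0],[0,0,0]],[0.7,[-0.01,0.0474,0],[0,0,0]],[0.7,[-0.01,0.0474,0],[0,0,0]],[0.7,[-0.01,0.0474,0],[0,0,0]],[0.7,[-0.0101,0.0475,0],[0,0,0]],[0.7,[0,0,0],[0,0,0]]]'
python3 -m crank '[[0.7,[0,0,0.017],[0,0,0]],[0.7,[0,0,0.017],[0,0,0]],[0.7,[0,0,0],[0,0,0]],[0.7,[0,0,0],[0,0,0]]]'
python3 - <<'E'
from h import *
s=snap('wrist','w3.png')
E
```

```text
time: 4.4
tool_pos: [0.5509, -0.0064, 0.1064]
ee_rot: [3.139, 0.001, -0.007]
wrist_force: [0.0, 0.2, -0.6]
width: 0.0359
finger_force: 30.0
time: 4.8
tool_pos: [0.552, -0.0003, 0.0723]
ee_rot: [-3.141, 0.001, 0.001]
wrist_force: [0.0, -0.6, -0.5]
width: 0.0356
finger_force: 30.0
```

View pics/w3.png

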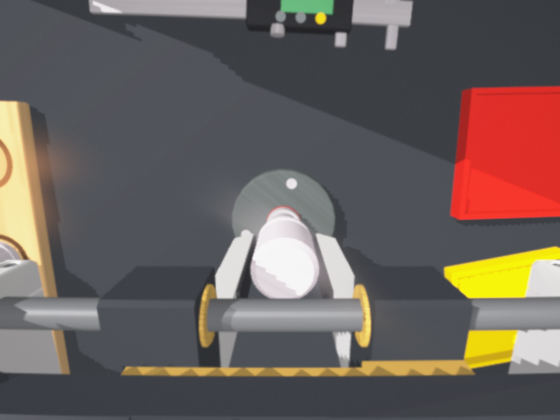

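The picture shows the ferrule held upright at (285,260), with the pin showing just below and behind it at (284,212). I'll lower it gently.

```bash
cat > g.py <<'E'
import sys
from bench import robot
o=robot.get_obs(); f=o['wrist_force']; sys.exit(1 if (abs(f)>8).any() else 0)
E
python3 -m crank '[[0.7,[0,0,0.008],[0,0,0]],[0.7,[0,0,0.004],[0,0,0]],[0.7,[0,0,0],[0,0,0]]]' && python3 g.py && 
python3 -m crank '[[0.7,[0,0,0.002],[0,0,0]],[0.7,[0,0,0.002],[0,0,0]],[0.7,[0,0,0],[0,0,0]]]' && python3 g.py && 
python3 -m crank '[[0.7,[0,0,0.002],[0,0,0]],[0.7,[0,0,0],[0,0,0]],[0.7,[0,0,0],[0,0,0]]]' && python3 g.py && 
python3 -m crank '[[0.7,[0,0,0.0015],[0,0,0]],[0.7,[0,0,0],[0,0,0]],[0.7,[0,0,0],[0,0,0]]]' && python3 g.py && 
python3 -m crank '[[0.7,[0,0,0.001],[0,0,0]],[0.7,[0,0,0],[0,0,0]],[0.7,[0,0,0],[0,0,0]]]' && python3 g.py && 
python3 -m crank '[[0.7,[0,0,0.001],[0,0,0]],[0.7,[0,0,0],[0,0,0]],[0.7,[0,0,0],[0,0,0]]]'; python3 -c "
from bench import robot
o=robot.get_obs();print(o['wrist_force'],o['wrist_torque'])"
```

```text
time: 5.15
tool_pos: [0.5516, -0.0008, 0.0597]
ee_rot: [-3.142, 0.001, 0.0]
wrist_force: [0.1, -0.0, -1.4]
width: 0.036
finger_force: 30.0
time: 5.45
tool_pos: [0.552, -0.001, 0.0562]
ee_rot: [3.142, 0.0, -0.0]
wrist_force: [-0.8, -0.6, -0.5]
width: 0.0358
finger_force: 30.0
time: 5.75
tool_pos: [0.5521, -0.001, 0.0544]
ee_rot: [3.142, 0.0, 0.0]
wrist_force: [0.8, 0.6, -1.0]
width: 0.0361
finger_force: 30.0
time: 6.05
tool_pos: [0.5525, -0.001, 0.0537]
ee_rot: [3.141, -0.001, -0.0]
wrist_force: [-1.5, -0.7, 3.1]
width: 0.036
finger_force: 30.0
time: 6.35
tool_pos: [0.5525, -0.0005, 0.0518]
ee_rot: [-3.141, -0.001, 0.0]
wrist_force: [-0.2, 2.2, 0.5]
width: 0.036
finger_force: 30.0
time: 6.65
tool_pos: [0.5525, -0.0005, 0.0508]
ee_rot: [-3.141, -0.001, 0.0]
wrist_force: [2.2, 3.6, -0.5]
width: 0.0361
finger_force: 30.0
[ 2.22728472  3.57180169 -0.54439102] [ 0.61765031 -0.49090027 -0.02362319]
```

```bash
python3 -m crank '[[0.7,[0.0003,-0.0005,0],[0,0,0]],[0.7,[0,0,0.001],[0,0,0]],[0.7,[0,0,0],[0,0,0]],[0.7,[0,0,0],[0,0,0]]]' && python3 g.py && 
python3 -m crank '[[0.7,[0,0,0.001],[0,0,0]],[0.7,[0,0,0.001],[0,0,0]],[0.7,[0,0,0],[0,0,0]],[0.7,[0,0,0],[0,0,0]]]' && python3 g.py && 
python3 -m crank '[[0.7,[0,0,0.002],[0,0,0]],[0.7,[0,0,0.001],[0,0,0]],[0.7,[0,0,0],[0,0,0]]]'; python3 -c "
from bench import robot
o=robot.get_obs();print(o['wrist_force'],o['wrist_torque'])"
```

```text
time: 7.05
tool_pos: [0.5525, -0.0004, 0.0499]
ee_rot: [-3.142, -0.0, -0.0]
wrist_force: [2.7, 2.1, 0.3]
width: 0.0359
finger_force: 30.0
time: 7.45
tool_pos: [0.5525, -0.0004, 0.0479]
ee_rot: [-3.141, -0.0, 0.0]
wrist_force: [0.5, 2.3, 0.1]
width: 0.0358
finger_force: 30.0
time: 7.75
tool_pos: [0.5525, -0.0004, 0.0448]
ee_rot: [-3.141, -0.0, 0.0]
wrist_force: [2.7, 3.3, 1.0]
width: 0.0362
finger_force: 30.0
[2.66882238 3.31729114 0.99352382] [ 0.77447157 -0.44574416 -0.07137881]
```

```bash
python3 -m crank '[[0.7,[0.0003,-0.0004,0.001],[0,0,0]],[0.7,[0,0,0.0015],[0,0,0]],[0.7,[0,0,0],[0,0,0]],[0.7,[0,0,0],[0,0,0]]]' && python3 g.py && 
python3 -m crank '[[0.7,[0,0,0.001],[0,0,0]],[0.7,[0,0,0],[0,0,0]],[0.7,[0,0,0],[0,0,0]]]' && python3 g.py && 
python3 -m crank '[[0.7,[0,0,0.001],[0,0,0]],[0.7,[0,0,0],[0,0,0]],[0.7,[0,0,0],[0,0,0]]]' && python3 g.py && 
python3 -m crank '[[0.7,[0,0,0.001],[0,0,0]],[0.7,[0,0,0],[0,0,0]],[0.7,[0,0,0],[0,0,0]]]' && python3 g.py && 
python3 -m crank '[[0.7,[0,0,0.001],[0,0,0]],[0.7,[0,0,0],[0,0,0]],[0.7,[0,0,0],[0,0,0]]]'; python3 -c "
from bench import robot
o=robot.get_obs();print(o['wrist_force'],o['wrist_torque'])"
```

```text
time: 8.15
tool_pos: [0.5525, -0.0003, 0.042]
ee_rot: [3.141, 0.001, -0.0]
wrist_force: [2.5, 1.9, -1.2]
width: 0.0361
finger_force: 30.0
time: 8.45
tool_pos: [0.5526, -0.0003, 0.0419]
ee_rot: [3.141, 0.0, -0.0]
wrist_force: [-0.9, 0.9, 4.8]
width: 0.0362
finger_force: 30.0
time: 8.75
tool_pos: [0.5526, -0.0003, 0.0418]
ee_rot: [3.141, -0.0, 0.0]
wrist_force: [-2.6, 1.4, 8.5]
width: 0.0361
finger_force: 30.0
[-2.58315502  1.44569313  8.47627968] [0.44534316 0.55383133 0.04279029]
```

```bash
python3 -m crank '[[0.7,[0,0,-0.003],[0,0,0]],[0.7,[0.002,0,0],[0,0,0]],[0.7,[0,0,0],[0,0,0]],[0.7,[0,0,0],[0,0,0]]]' 
python3 -m crank '[[0.7,[-0.002,0,0],[0,0,0]],[0.7,[-0.002,0,0],[0,0,0]],[0.7,[0,0,0],[0,0,0]],[0.7,[0,0,0],[0,0,0]]]'
python3 -m crank '[[0.7,[0.002,0.002,0],[0,0,0]],[0.7,[0,0,0],[0,0,0]],[0.7,[0,0,0],[0,0,0]]]'
python3 -m crank '[[0.7,[0,-0.002,0],[0,0,0]],[0.7,[0,-0.002,0],[0,0,0]],[0.7,[0,0,0],[0,0,0]],[0.7,[0,0,0],[0,0,0]]]'
```

```text
time: 9.15
tool_pos: [0.554, -0.0002, 0.0426]
ee_rot: [3.141, 0.002, -0.0]
wrist_force: [-1.6, 0.9, -0.3]
width: 0.0354
finger_force: 30.0
time: 9.55
tool_pos: [0.552, 0.0001, 0.0436]
ee_rot: [-3.141, -0.003, -0.0]
wrist_force: [4.5, 2.4, -4.8]
width: 0.0361
finger_force: 30.0
time: 9.85
tool_pos: [0.5525, -0.0004, 0.0436]
ee_rot: [-3.138, 0.001, 0.0]
wrist_force: [0.8, 5.3, -1.6]
width: 0.0364
finger_force: 30.0
time: 10.25
tool_pos: [0.5524, 0.0015, 0.0434]
ee_rot: [3.141, 0.001, -0.0]
wrist_force: [0.0, 0.2, -0.3]
width: 0.0357
finger_force: 30.0
```

```bash
python3 -m crank '[[0.7,[-0.0001,0.0012,0],[0,0,0]],[0.7,[0,0,0.001],[0,0,0]],[0.7,[0,0,0.001],[0,0,0]],[0.7,[0,0,0.001],[0,0,0]],[0.7,[0,0,0.001],[0,0,0]],[0.7,[0,0,0],[0,0,0]],[0.7,[0,0,0],[0,0,0]]]'
```

```text
time: 10.95
tool_pos: [0.5528, 0.0004, 0.0418]
ee_rot: [3.141, -0.001, 0.0]
wrist_force: [-5.0, -0.1, 9.5]
width: 0.0352
finger_force: 30.0
```

```bash
python3 -m crank '[[0.7,[0,0,-0.02],[0,0,0]],[0.7,[0,0,-0.04],[0,0,0]],[0.7,[0,0,-0.04],[0,0,0]],[0.7,[-0.0014,0.0492,0],[0,0,0]],[0.7,[-0.0014,0.0492,0],[0,0,0]],[0.7,[-0.0014,0.0492,0],[0,0,0]],[0.7,[-0.0014,0.0492,0],[0,0,0]],[0.7,[-0.0014,0.0492,0],[0,0,0]]]'
python3 -m crank '[[0.7,[-0.0014,0.0492,0],[0,0,0]],[0.7,[-0.0014,0.0492,0],[0,0,0]],[0.7,[0,0,0],[0,0,0]],[0.7,[0,0,0.04],[0,0,0]],[0.7,[0,0,0.04],[0,0,0]],[0.7,[0,0,0.025],[0,0,0]],[0.7,[0,0,0.008],[0,0,0]],[0.7,[0,0,0],[0,0,0]]]'
python3 -m crank '[[0.7,[0,0,0.003],[0,0,0]],[0.7,[0,0,0.002],[0,0,0]],[0.7,[0,0,0.001],[0,0,0]],[0.7,[0,0,0.001],[0,0,0]],[0.7,[0,0,0],[0,0,0]]]'
```

```text
time: 11.75
tool_pos: [0.5453, -0.2471, 0.1394]
ee_rot: [3.142, -0.0, 0.0]
wrist_force: [0.4, 0.7, -0.3]
width: 0.0357
finger_force: 30.0
time: 12.55
tool_pos: [0.5422, -0.3424, 0.0249]
ee_rot: [-3.139, 0.003, 0.001]
wrist_force: [0.3, -0.7, -0.4]
width: 0.0359
finger_force: 30.0
time: 13.05
tool_pos: [0.5431, -0.3438, 0.02]
ee_rot: [3.141, -0.001, -0.0]
wrist_force: [-0.1, -0.2, -0.2]
width: 0.036
finger_force: 30.0
```

```bash
python3 -m crank '[[0.7,[0,0,0.001],[0,0,0]],[0.7,[0,0,0],[0,0,0]],[0.36,[0,0,0],[0,0,0]],[0.36,[0,0,0],[0,0,0]],[0.36,[0,0,0],[0,0,0]],[0.36,[0,0,-0.04],[0,0,0]],[0.36,[0,0,-0.04],[0,0,0]],[0.36,[0,0,-0.04],[0,0,0]]]'
python3 -m crank '[[0.36,[-0.002,-0.0486,0],[0,0,0]],[0.36,[-0.002,-0.0486,0],[0,0,0]],[0.36,[-0.002,-0.0486,0],[0,0,0]],[0.36,[-0.002,-0.0486,0],[0,0,0]],[0.36,[-0.002,-0.0486,0],[0,0,0]],[0.36,[-0.002,-0.0486,0],[0,0,0]],[0.36,[-0.002,-0.0486,0],[0,0,0]],[0.36,[-0.002,-0.0486,0],[0,0,0]]]'
python3 -m crank '[[0.36,[-0.002,-0.0486,0],[0,0,0]],[0.36,[-0.002,-0.0486,0],[0,0,0]],[0.36,[-0.0023,-0.0487,0],[0,0,0]],[0.36,[-0.0023,-0.0487,0],[0,0,0]],[0.36,[0,0,0],[0,0,0]],[0.36,[0,0,0],[0,0,0]]]'
python3 - <<'E'
from h import *
snap('top','t2.png'); s=load('top');P=cloud(s)
m=np.zeros((420,560),bool);m[205:255,355:405]=1;m&=P[...,2]>.035
print(m.sum(),np.median(P[m],0),atz(s,[np.argwhere(m)[:,::-1].mean(0)],.052))
E
python3 fer.py
```

```text
time: 13.85
tool_pos: [0.5425, -0.3434, 0.1389]
ee_rot: [-3.141, 0.001, -0.0]
wrist_force: [-0.1, -0.3, -0.1]
width: 0.0597
finger_force: 0.0
time: 14.65
tool_pos: [0.5265, 0.047, 0.1383]
ee_rot: [3.142, -0.0, -0.0]
wrist_force: [0.7, -0.3, 0.2]
width: 0.06
finger_force: 0.0
time: 15.25
tool_pos: [0.5178, 0.2406, 0.1379]
ee_rot: [3.141, 0.001, 0.003]
wrist_force: [0.4, 0.3, -0.4]
width: 0.0599
finger_force: 0.0
138 [ 0.54129641 -0.34116042  0.05342241] [[ 0.54143319 -0.34256053  0.052     ]]
15.35 [0.51833563 0.23874649 0.13812792] [ 3.14070592e+00  3.47059696e-04 -8.46078874e-04]
[ 262  195   41   41 1311] [282.1 215.1] cen@.060 [0.518  0.2397 0.06  ] circ [0.5178 0.2397] 0.0178 cloud [0.5187 0.2398 0.0622]
[261 283  37  16 449] [278.7 291.8] cen@.060 [0.444 0.243 0.06 ] circ [0.4421 0.2429] 0.0124 cloud [0.4444 0.2427 0.0613]
```

```bash
python3 -m crank '[[0.36,[-0.0002,0,0.045],[0,0,0]],[0.36,[0,0,0.045],[0,0,0]],[0.36,[0,0,0.022],[0,0,0]],[0.36,[0,0,0],[0,0,0]],[0.7,[0,0,0],[0,0,0]],[0.7,[0,0,0],[0,0,0]],[0.7,[0,0,0],[0,0,0]],[0.7,[0,0,0],[0,0,0]]]'
python3 -m crank '[[0.7,[0,0,-0.04],[0,0,0]],[0.7,[0,0,-0.04],[0,0,0]],[0.7,[0.0069,0.0478,0],[0,0,0]],[0.7,[0.0069,0.0478,0],[0,0,0]],[0.7,[0.0069,0.0478,0],[0,0,0]],[0.7,[0.0069,0.0478,0],[0,0,0]],[0.7,[0.007,0.0478,0],[0,0,0]],[0.7,[0,0,0],[0,0,0]]]'
python3 -m crank '[[0.7,[0,0,0],[0,0,0]],[0.7,[0,0,0.02],[0,0,0]],[0.7,[0,0,0.02],[0,0,0]],[0.7,[0,0,0.006],[0,0,0]],[0.7,[0,0,0.004],[0,0,0]],[0.7,[0,0,0],[0,0,0]]]' && python3 g.py &&
python3 -m crank '[[0.7,[0,0,0.001],[0,0,0]],[0.7,[0,0,0.001],[0,0,0]],[0.7,[0,0,0],[0,0,0]]]' && python3 g.py && 
python3 -m crank '[[0.7,[0,0,0.001],[0,0,0]],[0.7,[0,0,0],[0,0,0]],[0.7,[0,0,0],[0,0,0]]]' && python3 g.py && 
python3 -m crank '[[0.7,[0,0,0.001],[0,0,0]],[0.7,[0,0,0],[0,0,0]],[0.7,[0,0,0],[0,0,0]]]' && python3 g.py && 
python3 -m crank '[[0.7,[0,0,0.001],[0,0,0]],[0.7,[0,0,0],[0,0,0]],[0.7,[0,0,0],[0,0,0]]]' && python3 g.py && 
python3 -m crank '[[0.7,[0,0,0.001],[0,0,0]],[0.7,[0,0,0],[0,0,0]],[0.7,[0,0,0],[0,0,0]]]'; python3 -c "
from bench import robot
o=robot.get_obs();print(o['wrist_force'],o['wrist_torque'])"
```

```text
time: 16.15
tool_pos: [0.5197, 0.2402, 0.0289]
ee_rot: [-3.14, -0.004, -0.0]
wrist_force: [0.2, -0.4, 4.4]
width: 0.0357
finger_force: 30.0
time: 16.95
tool_pos: [0.5534, -0.005, 0.107]
ee_rot: [3.139, -0.001, -0.007]
wrist_force: [-0.1, 0.3, -1.1]
width: 0.0359
finger_force: 30.0
time: 17.55
tool_pos: [0.5531, 0.0019, 0.0568]
ee_rot: [-3.142, -0.001, 0.002]
wrist_force: [0.5, 0.1, -2.2]
width: 0.0362
finger_force: 30.0
time: 17.85
tool_pos: [0.5528, 0.0012, 0.0549]
ee_rot: [-3.141, -0.001, 0.0]
wrist_force: [-0.2, 0.2, 0.5]
width: 0.0361
finger_force: 30.0
time: 18.15
tool_pos: [0.5529, 0.0012, 0.0548]
ee_rot: [-3.141, -0.001, 0.0]
wrist_force: [-2.4, 0.8, 4.5]
width: 0.0356
finger_force: 30.0
time: 18.45
tool_pos: [0.553, 0.0011, 0.0548]
ee_rot: [-3.141, -0.001, -0.0]
wrist_force: [-2.8, 1.8, 9.4]
width: 0.0361
finger_force: 30.0
[-2.81955138  1.80846512  9.37739459] [0.37018268 0.64091999 0.01138258]
```

```bash
python3 -m crank '[[0.7,[0,0,-0.004],[0,0,0]],[0.7,[0,-0.002,0],[0,0,0]],[0.7,[0,-0.0015,0],[0,0,0]],[0.7,[0,0,0],[0,0,0]],[0.7,[0,0,0],[0,0,0]]]' 
python3 -m crank '[[0.7,[0,0.0035,0],[0,0,0]],[0.7,[0,0.002,0],[0,0,0]],[0.7,[0,0.0015,0],[0,0,0]],[0.7,[0,0,0],[0,0,0]],[0.7,[0,0,0],[0,0,0]]]'
python3 -m crank '[[0.7,[0,-0.0035,0],[0,0,0]],[0.7,[0.002,0,0],[0,0,0]],[0.7,[0.0015,0,0],[0,0,0]],[0.7,[0,0,0],[0,0,0]],[0.7,[0,0,0],[0,0,0]]]' 
python3 -m crank '[[0.7,[-0.0035,0,0],[0,0,0]],[0.7,[-0.002,0,0],[0,0,0]],[0.7,[-0.0015,0,0],[0,0,0]],[0.7,[0,0,0],[0,0,0]],[0.7,[0,0,0],[0,0,0]]]'
```

```text
time: 18.95
tool_pos: [0.5533, 0.0025, 0.0567]
ee_rot: [3.138, -0.001, -0.0]
wrist_force: [1.0, -4.2, 1.4]
width: 0.0355
finger_force: 30.0
time: 19.45
tool_pos: [0.5529, -0.0005, 0.0561]
ee_rot: [-3.137, -0.0, 0.001]
wrist_force: [3.5, 4.3, -0.8]
width: 0.0358
finger_force: 30.0
time: 19.95
tool_pos: [0.5559, 0.0005, 0.0562]
ee_rot: [3.141, 0.001, -0.0]
wrist_force: [0.5, -0.7, -0.4]
width: 0.0361
finger_force: 30.0
time: 20.45
tool_pos: [0.5521, 0.0006, 0.0568]
ee_rot: [3.141, -0.008, -0.0]
wrist_force: [7.4, 0.4, -6.1]
width: 0.0362
finger_force: 30.0
```

```bash
python3 -m crank '[[0.7,[0.0044,-0.0003,0],[0,0,0]],[0.7,[0,0,0],[0,0,0]],[0.7,[0,0,0.002],[0,0,0]],[0.7,[0,0,0.001],[0,0,0]],[0.7,[0,0,0.001],[0,0,0]],[0.7,[0,0,0.001],[0,0,0]],[0.7,[0,0,0],[0,0,0]],[0.7,[0,0,0],[0,0,0]]]'
```

```text
time: 21.25
tool_pos: [0.5534, 0.001, 0.0548]
ee_rot: [3.141, -0.001, 0.0]
wrist_force: [-5.2, 0.1, 12.7]
width: 0.0365
finger_force: 30.0
```

```bash
python3 -m crank '[[0.7,[0,0,-0.02],[0,0,0]],[0.7,[0,0,-0.04],[0,0,0]],[0.7,[0,0,-0.04],[0,0,0]],[0.7,[0.0135,0.0475,0],[0,0,0]],[0.7,[0.0135,0.0475,0],[0,0,0]],[0.7,[0.0135,0.0475,0],[0,0,0]],[0.7,[0.0135,0.0477,0],[0,0,0]],[0.7,[0,0,0],[0,0,0]]]'
python3 -m crank '[[0.7,[0,0,0.045],[0,0,0]],[0.7,[0,0,0.045],[0,0,0]],[0.7,[0,0,0.025],[0,0,0]],[0.7,[0,0,0.01],[0,0,0]],[0.7,[0,0,0.003],[0,0,0]],[0.7,[0,0,0.002],[0,0,0]],[0.7,[0,0,0.002],[0,0,0]],[0.7,[0,0,0],[0,0,0]]]'
python3 -m crank '[[0.7,[0,0,0.001],[0,0,0]],[0.7,[0,0,0],[0,0,0]],[0.36,[0,0,0],[0,0,0]],[0.36,[0,0,0],[0,0,0]],[0.36,[0,0,0],[0,0,0]],[0.36,[0,0,-0.04],[0,0,0]],[0.36,[0,0,-0.04],[0,0,0]],[0.36,[0,0,-0.04],[0,0,0]]]'
```

```text
time: 22.05
tool_pos: [0.6073, -0.1952, 0.1498]
ee_rot: [3.139, 0.002, -0.007]
wrist_force: [0.6, -0.2, -1.4]
width: 0.0362
finger_force: 30.0
time: 22.85
tool_pos: [0.6086, -0.1895, 0.0212]
ee_rot: [3.14, -0.003, 0.0]
wrist_force: [0.4, 0.4, -1.2]
width: 0.0361
finger_force: 30.0
time: 23.65
tool_pos: [0.6071, -0.189, 0.139]
ee_rot: [-3.141, 0.002, -0.0]
wrist_force: [0.0, -0.6, -0.3]
width: 0.06
finger_force: 0.0
```

```bash
python3 -m crank '[[0.36,[-0.0174,-0.0433,0],[0,0,0]],[0.36,[-0.0174,-0.0433,0],[0,0,0]],[0.36,[-0.0174,-0.0433,0],[0,0,0]],[0.36,[-0.0174,-0.0433,0],[0,0,0]],[0.36,[-0.0174,-0.0433,0],[0,0,0]],[0.36,[-0.0174,-0.0433,0],[0,0,0]],[0.36,[-0.0174,-0.0433,0],[0,0,0]],[0.36,[-0.0174,-0.0433,0],[0,0,0]]]'
python3 -m crank '[[0.36,[-0.0174,-0.0433,0],[0,0,0]],[0.36,[-0.0175,-0.0435,0],[0,0,0]],[0.36,[0,0,0],[0,0,0]],[0.36,[0,0,0],[0,0,0]]]'
python3 - <<'E'
from h import *
snap('top','t3.png'); s=load('top');P=cloud(s)
m=np.zeros((420,560),bool);m[185:230,305:350]=1;m&=P[...,2]>.035
print(m.sum(),np.median(P[m],0),atz(s,[np.argwhere(m)[:,::-1].mean(0)],.052))
E
python3 fer.py
```

```text
time: 24.45
tool_pos: [0.4673, 0.1587, 0.1383]
ee_rot: [-3.142, -0.0, -0.0]
wrist_force: [0.7, 0.8, 0.3]
width: 0.0604
finger_force: 0.0
time: 24.85
tool_pos: [0.433, 0.2446, 0.1382]
ee_rot: [3.141, -0.0, 0.003]
wrist_force: [-0.5, 0.2, 0.9]
width: 0.06
finger_force: 0.0
131 [ 0.60438356 -0.1890762   0.05348565] [[ 0.604734   -0.18999125  0.052     ]]
24.95 [0.4338518  0.24307432 0.13822913] [ 3.14068653e+00  8.29342168e-06 -9.65865930e-04]
[ 263  196   41   40 1306] [282.9 215.5] cen@.060 [0.4331 0.2432 0.06  ] circ [0.4328 0.2432] 0.0178 cloud [0.4336 0.2432 0.0621]
```

```bash
python3 -m crank '[[0.36,[-0.001,0.001,0.045],[0,0,0]],[0.36,[0,0,0.045],[0,0,0]],[0.36,[0,0,0.022],[0,0,0]],[0.36,[0,0,0],[0,0,0]],[0.7,[0,0,0],[0,0,0]],[0.7,[0,0,0],[0,0,0]],[0.7,[0,0,0],[0,0,0]],[0.7,[0,0,0],[0,0,0]]]'
python3 -m crank '[[0.7,[0,0,-0.04],[0,0,0]],[0.7,[0,0,-0.04],[0,0,0]],[0.7,[0.0201,0.0403,0],[0,0,0]],[0.7,[0.0201,0.0403,0],[0,0,0]],[0.7,[0.0201,0.0404,0],[0,0,0]],[0.7,[0.0201,0.0404,0],[0,0,0]],[0.7,[0.0201,0.0404,0],[0,0,0]],[0.7,[0.0201,0.0404,0],[0,0,0]]]'
python3 -m crank '[[0.7,[0,0,0],[0,0,0]],[0.7,[0,0,0],[0,0,0]],[0.7,[0,0,0.02],[0,0,0]],[0.7,[0,0,0.02],[0,0,0]],[0.7,[0,0,0.006],[0,0,0]],[0.7,[0,0,0.004],[0,0,0]],[0.7,[0,0,0],[0,0,0]]]' && python3 g.py &&
python3 -m crank '[[0.7,[0,0,0.001],[0,0,0]],[0.7,[0,0,0.001],[0,0,0]],[0.7,[0,0,0],[0,0,0]]]' && python3 g.py && 
python3 -m crank '[[0.7,[0,0,0.001],[0,0,0]],[0.7,[0,0,0.001],[0,0,0]],[0.7,[0,0,0],[0,0,0]]]' && python3 g.py && 
python3 -m crank '[[0.7,[0,0,0.001],[0,0,0]],[0.7,[0,0,0.001],[0,0,0]],[0.7,[0,0,0],[0,0,0]]]' && python3 g.py && 
python3 -m crank '[[0.7,[0,0,0.002],[0,0,0]],[0.7,[0,0,0.002],[0,0,0]],[0.7,[0,0,0.002],[0,0,0]],[0.7,[0,0,0],[0,0,0]]]' && python3 g.py && 
python3 -m crank '[[0.7,[0,0,0.001],[0,0,0]],[0.7,[0,0,0.001],[0,0,0]],[0.7,[0,0,0.001],[0,0,0]],[0.7,[0,0,0],[0,0,0]]]' && python3 g.py && 
python3 -m crank '[[0.7,[0,0,0.001],[0,0,0]],[0.7,[0,0,0.001],[0,0,0]],[0.7,[0,0,0],[0,0,0]]]' && python3 g.py && 
python3 -m crank '[[0.7,[0,0,0.001],[0,0,0]],[0.7,[0,0,0.001],[0,0,0]],[0.7,[0,0,0],[0,0,0]]]'; python3 -c "
from bench import robot
o=robot.get_obs();print(o['wrist_force'],o['wrist_torque'])"
```

```text
time: 25.75
tool_pos: [0.4341, 0.2436, 0.0286]
ee_rot: [-3.14, -0.004, -0.0]
wrist_force: [0.7, -0.3, 3.7]
width: 0.0361
finger_force: 30.0
time: 26.55
tool_pos: [0.5537, -0.0008, 0.1071]
ee_rot: [3.141, -0.001, 0.0]
wrist_force: [1.0, 0.2, -0.4]
width: 0.0357
finger_force: 30.0
time: 27.25
tool_pos: [0.5529, 0.0016, 0.0567]
ee_rot: [-3.142, -0.0, 0.001]
wrist_force: [0.4, 0.2, -1.2]
width: 0.0358
finger_force: 30.0
time: 27.55
tool_pos: [0.5534, 0.0008, 0.055]
ee_rot: [3.141, -0.001, 0.0]
wrist_force: [0.1, -0.1, -0.9]
width: 0.0357
finger_force: 30.0
time: 27.85
tool_pos: [0.5529, 0.0008, 0.0523]
ee_rot: [3.142, 0.0, -0.0]
wrist_force: [-0.1, 1.0, -0.4]
width: 0.0361
finger_force: 30.0
time: 28.15
tool_pos: [0.5529, 0.0008, 0.0502]
ee_rot: [3.142, 0.0, -0.0]
wrist_force: [0.2, 0.4, -0.1]
width: 0.0357
finger_force: 30.0
time: 28.55
tool_pos: [0.5527, 0.0008, 0.0439]
ee_rot: [-3.142, 0.001, -0.0]
wrist_force: [-0.5, -0.5, -0.6]
width: 0.0362
finger_force: 30.0
time: 28.95
tool_pos: [0.553, 0.0008, 0.0413]
ee_rot: [3.142, 0.0, -0.0]
wrist_force: [-0.5, 0.3, -1.5]
width: 0.0357
finger_force: 30.0
time: 29.25
tool_pos: [0.553, 0.0008, 0.0393]
ee_rot: [3.142, 0.0, 0.0]
wrist_force: [0.4, -0.1, -0.9]
width: 0.0358
finger_force: 30.0
time: 29.55
tool_pos: [0.553, 0.0008, 0.0373]
ee_rot: [3.142, 0.0, 0.0]
wrist_force: [-0.3, 0.3, -0.8]
width: 0.0357
finger_force: 30.0
[-0.33685663  0.34418962 -0.8202454 ] [ 0.00448632 -0.02576563 -0.00689864]
```

```bash
python3 -m crank '[[0.7,[0,0,0.002],[0,0,0]],[0.7,[0,0,0.002],[0,0,0]],[0.7,[0,0,0.001],[0,0,0]],[0.7,[0,0,0.001],[0,0,0]],[0.7,[0,0,0],[0,0,0]]]' && python3 g.py && 
python3 -m crank '[[0.7,[0,0,0.001],[0,0,0]],[0.7,[0,0,0.001],[0,0,0]],[0.7,[0,0,0],[0,0,0]],[0.7,[0,0,0],[0,0,0]]]' && python3 g.py && 
python3 -m crank '[[0.7,[0,0,0.001],[0,0,0]],[0.7,[0,0,0],[0,0,0]],[0.7,[0,0,0],[0,0,0]]]' && python3 g.py && 
python3 -m crank '[[0.7,[0,0,0.001],[0,0,0]],[0.7,[0,0,0],[0,0,0]],[0.7,[0,0,0],[0,0,0]]]'
```

```text
time: 30.05
tool_pos: [0.553, 0.0008, 0.0313]
ee_rot: [3.142, 0.0, 0.0]
wrist_force: [-0.1, -0.1, -1.5]
width: 0.036
finger_force: 30.0
time: 30.45
tool_pos: [0.5532, 0.0008, 0.0306]
ee_rot: [3.141, -0.0, 0.0]
wrist_force: [-2.1, 0.2, 5.5]
width: 0.036
finger_force: 30.0
time: 30.75
tool_pos: [0.5532, 0.0008, 0.0306]
ee_rot: [3.141, -0.001, 0.0]
wrist_force: [-4.8, 0.5, 9.5]
width: 0.0358
finger_force: 30.0
```

```bash
python3 -m crank '[[0.7,[0,0,-0.02],[0,0,0]],[0.7,[0,0,-0.045],[0,0,0]],[0.7,[0,0,-0.045],[0,0,0]],[0.7,[-0.017,0.0403,0],[0,0,0]],[0.7,[-0.017,0.0403,0],[0,0,0]],[0.7,[-0.017,0.0403,0],[0,0,0]],[0.7,[-0.017,0.0403,0],[0,0,0]],[0.7,[-0.0172,0.0403,0],[0,0,0]]]'
python3 -m crank '[[0.7,[0,0,0],[0,0,0]],[0.7,[0,0,0.045],[0,0,0]],[0.7,[0,0,0.045],[0,0,0]],[0.7,[0,0,0.02],[0,0,0]],[0.7,[0,0,0.005],[0,0,0]],[0.7,[0,0,0.002],[0,0,0]],[0.7,[0,0,0.002],[0,0,0]],[0.7,[0,0,0],[0,0,0]]]'
python3 -m crank '[[0.7,[0,0,0.001],[0,0,0]],[0.7,[0,0,0],[0,0,0]],[0.36,[0,0,0],[0,0,0]],[0.36,[0,0,0],[0,0,0]],[0.36,[0,0,0],[0,0,0]],[0.36,[0,0,-0.04],[0,0,0]],[0.36,[0,0,-0.04],[0,0,0]],[0.36,[0,0,-0.04],[0,0,0]]]'
python3 -m crank '[[0.36,[0,-0.04,-0.02],[0,0,0]],[0.36,[0,-0.04,-0.02],[0,0,0]],[0.36,[0,-0.04,0],[0,0,0]],[0.36,[0,0,0],[0,0,0]],[0.36,[0,0,0],[0,0,0]]]'
python3 - <<'E'
from h import *
s=snap('top','t4.png')
a=cv2.resize(s['color'][145:290,120:420],None,fx=2.6,fy=2.6,interpolation=cv2.INTER_CUBIC); cv2.imwrite('pics/c4.png',a[:,:,::-1])
P=cloud(s)
for v,u in((208,329),(229,380),(253,333)):
    m=np.zeros((420,560),bool);m[v-22:v+22,u-22:u+22]=1;m&=(P[...,2]>.035)&(P[...,2]<.1)
    print(m.sum(),np.median(P[m],0),atz(s,[np.argwhere(m)[:,::-1].mean(0)],.052))
E
```

```text
time: 31.55
tool_pos: [0.467, -0.2021, 0.1382]
ee_rot: [3.141, -0.0, 0.0]
wrist_force: [1.0, -0.0, -0.8]
width: 0.0357
finger_force: 30.0
time: 32.35
tool_pos: [0.469, -0.201, 0.0208]
ee_rot: [3.14, -0.002, 0.0]
wrist_force: [-0.3, 0.3, -1.6]
width: 0.0356
finger_force: 30.0
time: 33.15
tool_pos: [0.4674, -0.2005, 0.1392]
ee_rot: [-3.141, 0.001, -0.0]
wrist_force: [-0.1, -0.3, 0.2]
width: 0.0599
finger_force: 0.0
time: 33.65
tool_pos: [0.4677, -0.0802, 0.1783]
ee_rot: [3.141, 0.0, 0.002]
wrist_force: [-0.1, 0.4, 0.1]
width: 0.0601
finger_force: 0.0
127 [ 0.60472495 -0.1893214   0.05346242] [[ 0.6054315  -0.18942785  0.052     ]]
130 [ 0.54162346 -0.34174195  0.05352617] [[ 0.54205243 -0.34203636  0.052     ]]
31 [ 0.46390752 -0.21258051  0.05340044] [[ 0.46469495 -0.21314262  0.052     ]]
```

View pics/c4.png

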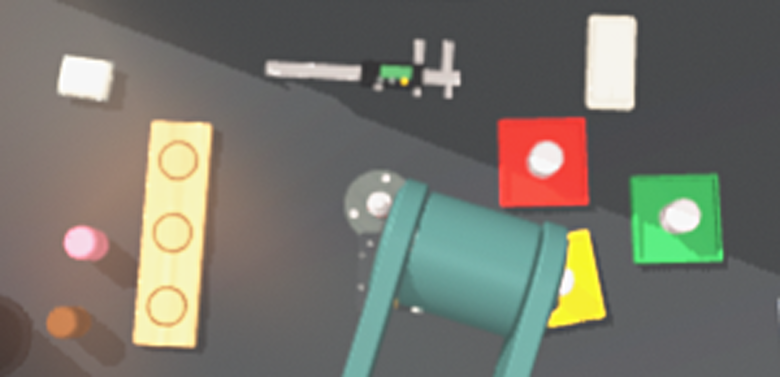

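The crop shows ferrules standing centred in the red (545,158) and green (680,215) trays. The one in yellow (567,280) is partly hidden by the arm, but its top is at 0.053 m, so it is upright. The bystanders and look-alikes have not moved, and the gripper is clear.

```bash
python3 -c "
from bench import robot
print(robot.close_job())"
```

```text
the job is handed in; nothing more can be done
None
```

I gauged all three ferrules and stood each upright in its tray, then handed the job in at about 34 s; no verdict came back. The far one on the board stopped at the lower step (green), the middle one at the upper step (red) and the near one reached the base (yellow).

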